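Upend the washed beaker on the drying stand

TASK

Put the small empty beaker that lies on its side in the cradle upside down on the blue drying stand: open mouth downward over the white peg, rim resting flat on the blue foot, and let go of it. Leave the beaker of yellow liquid standing where it is.

Things in the scene. Friction and masses are not known exactly. Their poses are not given: they have to be found in the camera images.
- beaker: Small empty glass beaker, 57 mm tall, 42 mm outer diameter (46 at the lip), bore about 34 mm, 80 g. Starts lying in the cradle, axis level 47 mm up, mouth toward the robot's left (within 25 degrees of +y). Origin: centre of the outside of its closed bottom; z axis: from bottom to mouth. Grip it across its diameter, fingers straddling it from above, upright or leaning.
- cradle: Fixed cradle: grey foot 96 x 56 x 8 mm, two level steel rails of 8 mm diameter along its x axis, 88 mm long, 26 mm between centres, tops 29 mm above the worktop. The beaker lies between them and sticks out 4 mm beyond them on each side, with free air beside it down to the foot. Origin: centre of the underside, on the worktop; z up.
- stand: Fixed drying stand: round blue foot, 76 mm diameter, 20 mm high, with an upright white peg of 10 mm diameter in its middle, tip 55 mm above the worktop, collar of 15 mm at its root. Origin: centre of the underside, on the worktop; z up. With the beaker rim-down on the foot its bottom is 77 mm above the worktop. A wall rises at y = 0.45, so lean tools from the right.
- yellow_beaker: Bystander: larger glass beaker holding yellow liquid, 55 mm diameter, 70 mm tall, standing upright farther back. Origin: centre of its underside; z up.

How it is judged:
By the outcome, as a careful person would: the job done as asked, in the order asked, and still so for the second after the job is handed in, with the robot touching nothing.
It also fails if it takes over 38 s, if anything falls off the work surface, if the arm or the gripper's body presses on something with over 40 N, if the wrist force passes 120 N, or if a joint passes its speed limit or range.

ROBOT

A 6-joint arm with a two-finger parallel gripper is mounted at the origin on the work surface; the furniture and walls round the work are solid. World frame = base frame: x ahead of the robot, y to its left, z up, the work surface at z = 0. Lengths are in mm, angles in rad, forces in N, time in s.
With the tool pointing down it reaches from about 250 to 725 mm from the base axis. Payload 9.7 kg.
Tool frame: the origin (TCP) lies midway between the tips of the shut fingers; the grasp point (between the pads) lies 19 mm behind it; z points along the fingers, y is the line along which they close (so a half turn about z gives the same grasp; the last joint's range is limited). The gripper opens to 85 mm and grips with 20 to 120 N. Pads are 22 mm wide; open, the fingers measure 114 mm over their backs; the gripper's body (76 mm by 85 mm) begins 54 mm behind the grasp point. The pads swing forward as they close: fully open they stand 13 mm farther back than shut.
Start: joints at [-1.158, 0.087, 0.176, 1.66, 0, 1.571], TCP at [220.644, -503.799, 205.484] pointing down, gripper open.
Joint ranges: [-3.13, 3.13], [-0.85, 1.81], [-1.15, 1.24], [-2.2, 2.28], [-1.44, 1.52], [-3.14, 3.14]. Speed limits (rad/s): [2.22, 2.22, 2.57, 3.14, 3.14, 3.14].

INTERFACE

Orientations are given as a unit quaternion [x, y, z, w].
In Python, from workcell import telemetry, grab_frame, r gives the robot as it stands.
- The arm moves only by the tool carry_out, never from a script. Its argument "motion" is a list of rows, each an object with "rotation": the turn, a rotation vector about the tool's x, y, z in rad, a list of three; "offset": the shift along the tool's x, y, z in m, a list of three; "claw": the opening, from 0 (shut) to 1 (fully open). A call has exactly 5 rows; each row is the pose to reach, as a shift and turn from the pose commanded when the call began, along the tool's axes at that moment; what a row does not reach only later rows make up. A row lasts 1/8 s, in which the tool goes at most 62.5 mm and 10.7 degrees, less where a joint would pass 70% of its speed; a pose out of reach is approached as far as the arm can. A call with a gripper value outside its range is refused whole. The fingers move at their own pace and stop on an object; "squeeze" is the grip in N (left out, the last holds). Time passes only in rows, so rows that repeat a pose let the fingers close, or fill a call up. It gives the time, the measured TCP pose, the force, the opening and the grip force at its end, in the units of the state.
- telemetry.sense(): the state, without advancing time (a new reading comes with each control period).
- grab_frame(name): name is "scene" or "top" or "wrist"; returns a dict with "color" (384x512x3 uint8, red, green, blue), "range_z" (384x512 float32, mm along the optical axis (not along the pixel's ray), 0 where there is no reading), "fx", "fy", "cx", "cy" (pixels), "R" (3x3) and "t" (3): a world point X has camera coordinates R X + t; the wrist camera has in their place "tool_from_camera" (4x4, takes a point from camera to tool coordinates, whose origin is the TCP and whose axes are the flange's). Camera axes: x right, y down, z forward; pixel columns grow to the right and rows downward; lengths in mm; the calibration is good to about 2 mm. The wrist camera is an equidistant fisheye: a pixel r from the principal point sees the ray r / f radians off the axis. A picture is of the moment at which its call begins: read the wrist's pose just before it.
- r.job_done(): hands the job in; it is judged then, once.
The state is a dict: "clock": time; "qpos": joint angles; "joint_velocities": joint speeds; "effort": joint torques, N m; "ee_pos": TCP position; "orientation": TCP orientation; "wrist_force": force on the tool from outside, world axes, zero at the start; "wrist_torque": the same for the moment, N m; "width": finger opening in mm; "grasp_force": force on a finger pad.
Only numpy, scipy, OpenCV 4.12 (cv2) and the standard library are available. Lean on these libraries where they do the work, as an engineer would, in place of code of your own. Each camera call takes 0.05 s, during which the arm holds its last target. There are 200 camera calls.

## Working session

There is one attempt and no reset: what is moved stays moved. The work goes in short steps, Python scripts to look and compute and a tool call to move; the robot and the scene stay as the last step left them, time stands still between calls to the robot, and variables do not carry over. Pictures are saved under pics/ and viewed, at most 10 in all, crops included, and the job is handed in when it is done.

Besides the shell and the picture viewer there is one more tool, called after "Call:" in YAML: its name, and indented under it one key for each argument. carry_out: Moves the arm, as the interface text tells. Its arguments: {"type":"object","properties":{"motion":{"type":"array"},"squeeze":{"type":"number"}},"required":["motion"]}

```bash
ls; mkdir -p pics; python3 - <<'E'
from workcell import telemetry, grab_frame, r
import cv2, numpy as np
s=telemetry.sense(); print(s)
a=grab_frame("scene"); b=grab_frame("top")
np.savez("f0.npz",**{k+n:v for n,f in(("s",a),("t",b)) for k,v in f.items()})
for f in (a,b): print(f["R"],f["t"],f["fx"],f["cx"],f["cy"])
im=np.vstack([a["color"],b["color"]])[:,:,::-1]
cv2.imwrite("pics/a.png",cv2.resize(np.hstack([a["color"],b["color"]])[:,:,::-1],(800,300),interpolation=cv2.INTER_AREA))
E
```

```text
pics
{'clock': 0.0, 'qpos': array([-1.15801301e+00,  8.74800477e-02,  1.75144373e-01,  1.65982974e+00,
       -1.41129197e-05,  1.57074332e+00]), 'joint_velocities': array([-0.0007122 ,  0.00013156,  0.00073863,  0.00155497,  0.00067351,
       -0.00022922]), 'effort': array([-2.40664249e-04, -5.20392537e+01,  4.64802217e+01,  1.62716402e-02,
        4.29354003e-06, -1.74083630e-05]), 'ee_pos': array([ 220.52493105, -503.55652681,  204.77738466]), 'orientation': array([ 9.78771078e-01,  2.04955380e-01, -1.47172444e-04, -6.68574630e-04]), 'wrist_force': array([-0.59526003,  0.2808644 , -0.05250962]), 'wrist_torque': array([-0.01852196,  0.07564676,  0.00357471]), 'grasp_force': 0.0, 'width': 85.20246475589724}
[[ 0.61699937 -0.78691221  0.00899758]
 [-0.43762775 -0.35259119 -0.8271405 ]
 [ 0.65405942  0.50640758 -0.56192316]] [-335.32691927  341.96100812  452.68690828] 396.5699979178901 260.4292525526978 194.82663022546134
[[-0.08098823 -0.99670355 -0.0047886 ]
 [-0.97188482  0.08003544 -0.22143673]
 [ 0.22109003 -0.0132798  -0.97516298]] [ 71.92346468 625.62219509 789.01153348] 384.3206873790924 254.12631970597008 188.73587717211902
```

View pics/a.png

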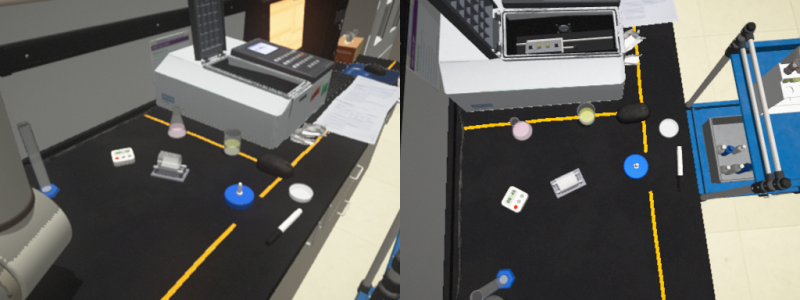

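The left (scene) view shows the cradle with the beaker near (218,208) and the stand near (305,250), both in full-size pixels. In the right (top) view the cradle is near (215,233) and the stand near (302,212). The yellow beaker is farther back. I'll locate them more exactly and crop.

```bash
cat > h.py <<'E'
import numpy as np, cv2
from scipy.spatial.transform import Rotation as Ro
def ray(f,u,v,z):
    d=f["R"].T@np.array([(u-f["cx"])/f["fx"],(v-f["cy"])/f["fy"],1]); o=-f["R"].T@f["t"]
    return o+d*(z-o[2])/d[2]
def load(n):
    d=np.load("f0.npz"); return {k[:-1]:d[k] for k in d.files if k[-1]==n}
def cloud(f):
    v,u=np.mgrid[:384,:512]; z=f["range_z"].astype(float)
    P=np.stack([(u-f["cx"])/f["fx"]*z,(v-f["cy"])/f["fy"]*z,z],-1)
    return (P-f["t"])@f["R"]
E
python3 - <<'E'
from h import *
for n in "st":
    f=load(n); hsv=cv2.cvtColor(f["color"],cv2.COLOR_RGB2HSV)
    P=cloud(f)
    m=cv2.inRange(hsv,(100,150,80),(125,255,255))
    k,l,st,c=cv2.connectedComponentsWithStats(m)
    for i in range(1,k):
        if st[i,4]>60:
            q=P[l==i]; print(n,st[i],c[i].round(1),ray(f,*c[i],20).round(1),np.median(q,0).round(1), (q.max(0)-q.min(0)).round())
f=load("t"); P=cloud(f)
print("top cam",(-f["R"].T@f["t"]).round(), "scene cam",(-load("s")["R"].T@load("s")["t"]).round())
sub=(P[...,2]>15)&(P[...,2]<200)&(P[...,0]<700)&(P[...,0]>150)&(abs(P[...,1])<430)
k,l,st,c=cv2.connectedComponentsWithStats(sub.astype(np.uint8))
for i in range(1,k):
    if st[i,4]>40:
        q=P[l==i]; print(st[i],q.min(0).round(),q.max(0).round())
t=cv2.resize(f["color"][130:290,120:320],(800,640))[:590]
s=load("s")["color"]; 
cv2.imwrite("pics/b.png",np.hstack([cv2.resize(f["color"][200:264,180:252],(396,352)),cv2.resize(s[180:244,180:252],(396,352))])[:,:,::-1])
E
```

```text
s [450  89  18   8  80] [458.1  92.8] [1682.5  -63.2   20. ] [1719.   -56.3    7.9] [97. 56.  7.]
s [ 57 235  20  18 164] [ 67.6 244.8] [292.4 282.9  20. ] [298.4 297.5   8.2] [255. 702. 540.]
s [287 235  39  34 943] [305.6 252.3] [565.5 -93.1  20. ] [564.3 -94.5  20.8] [574. 335. 540.]
s [502 299  10  27 112] [507.8 314.1] [ 646.9 -431.1   20. ] [ 622.5 -428.4   41.2] [66.  8.  5.]
s [457 374  12  10  86] [462.7 379.3] [ 483.1 -405.1   20. ] [ 888.7 -435.7 -478.5] [40. 22. 11.]
t [453  50  59  11 420] [482.3  55. ] [ 943.5 -592.    20. ] [ 917.3 -558.8   65.7] [488. 664. 848.]
t [456  63  49  35 823] [474.4  75.5] [ 888.2 -559.7   20. ] [ 881.6 -541.4   39.6] [472. 659. 876.]
t [ 366   68  101  181 5459] [415.4 171.5] [ 651.3 -367.4   20. ] [ 709.4 -449.2 -454.9] [ 489.  725. 1400.]
t [444  68  11  40 152] [449.2  87.2] [ 861.4 -490.1   20. ] [ 849.4 -478.5   39.8] [465. 517. 872.]
t [ 470  144   42  104 2786] [496.5 188.1] [ 595.2 -551.    20. ] [ 598.8 -540.2   39.6] [ 258.  904. 1401.]
t [460 148  20  74 354] [470.  184.8] [ 608.3 -490.5   20. ] [ 603.6 -478.9   39.8] [255. 519. 
[... 178 characters left out ...]
.4] [174. 155. 912.]
t [122 344  26  26 337] [136.3 354.9] [294.8 303.7  20. ] [296.7 304.7   6.7] [177. 309. 911.]
top cam [439.  32. 908.] scene cam [  60. -373.  540.]
[ 438  132   57  116 1557] [ 466. -430.   16.] [ 700. -413.  168.]
[332 158  25  18 247] [ 657. -231.   15.] [ 700. -172.   21.]
[147 168  19  10 112] [689. 231.  15.] [700. 274.  59.]
[286 197  32  32 787] [ 539. -123.   15.] [613. -49.  56.]
[195 219  40  29 627] [514.  74.  16.] [573. 164.  71.]
[357 219   5  16  41] [ 514. -222.   15.] [ 549. -212.   18.]
[130 238  34  33 582] [472. 241.  15.] [546. 317.  23.]
[ 90 351  49  33 743] [239. 301.  15.] [303. 364. 200.]
[ 72 362   6  22  59] [256. 423.  27.] [292. 430.  52.]
```

View pics/b.png

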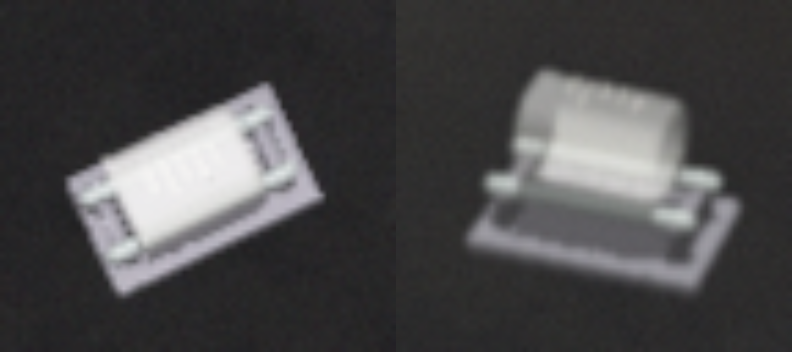

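Left crop (top view): the beaker lies along the rails with its lip at the left, toward +y. Right crop (scene view): the same, with the lip at the upper left. Next I'll fit the beaker axis and compute the first approach move.

```bash
cat >> h.py <<'E'
def go(s,target,Rt):
    """offset (m) and rotvec in current tool axes to reach target (mm), Rt (3x3)"""
    R0=Ro.from_quat(s["orientation"]).as_matrix()
    return (R0.T@(np.array(target)-s["ee_pos"])/1000).round(4), Ro.from_matrix(R0.T@Rt).as_rotvec().round(4)
def tool(head,lean):
    """closing axis y heading (deg), leaning by lean deg about tool y (+: tool z toward x=head+90)"""
    c,s=np.cos(np.radians(head)),np.sin(np.radians(head))
    return np.array([[-s,c,0],[c,s,0],[0,0,-1.]]).T@Ro.from_euler("y",lean,degrees=True).as_matrix()
E
python3 - <<'E'
from h import *
from workcell import telemetry
for n in "ts":
    f=load(n); P=cloud(f)
    m=(P[...,2]>50)&(P[...,2]<76)&(abs(P[...,0]-543)<50)&(abs(P[...,1]-120)<60)
    q=P[m]; (c,sz,a)=cv2.minAreaRect(q[:,:2].astype(np.float32))
    w,V=np.linalg.eigh(np.cov(q[:,:2].T)); print(n,len(q),"beaker",np.array(c).round(1),np.array(sz).round(1),round(a,1),"pca",V[:,1].round(3),q.mean(0).round(1))
    hsv=cv2.cvtColor(f["color"],cv2.COLOR_RGB2HSV)
    m=((hsv[...,2]>90)&(abs(P[...,0]-543)<65)&(abs(P[...,1]-120)<75)).astype(np.uint8)
    k,l,st,cc=cv2.connectedComponentsWithStats(m); i=1+st[1:,4].argmax()
    m2=(l==i)&(P[...,2]<14); q=P[m2]; print("foot",[np.array(x).round(1) for x in cv2.minAreaRect(q[:,:2].astype(np.float32))])
s=telemetry.sense()
Rt=tool(25,0); print(Rt,*go(s,(545,110,260),Rt))
E
```

```text
t 474 beaker [544.3 117.6] [42.4 56.6] 21.2 pca [-0.378  0.926] [542.7 117.5  62.8]
foot [array([544.2, 121.4]), array([58.3, 97.5]), np.float64(21.1)]
s 435 beaker [541.3 116.4] [35.4 59.2] 22.9 pca [-0.45   0.893] [537.3 113.1  62.2]
foot [array([553.9, 130.8]), array([ 82.1, 111.2]), np.float64(20.9)]
[[-0.42261826  0.90630779  0.        ]
 [ 0.90630779  0.42261826  0.        ]
 [ 0.          0.         -1.        ]] [ 0.5433 -0.432  -0.0547] [-9.0000e-04 -9.0000e-04 -1.5944e+00]
```

Call:
carry_out:
  motion:
    - {"offset": [0.54,-0.44,-0.06],"rotation": [0,0,-1.52],"claw": 1}
    - {"offset": [0.54,-0.44,-0.06],"rotation": [0,0,-1.52],"claw": 1}
    - {"offset": [0.54,-0.44,-0.06],"rotation": [0,0,-1.52],"claw": 1}
    - {"offset": [0.54,-0.44,-0.06],"rotation": [0,0,-1.52],"claw": 1}
    - {"offset": [0.54,-0.44,-0.06],"rotation": [0,0,-1.52],"claw": 1}

```text
clock: 0.72
ee_pos: [363.3, -225.0, 232.3]
orientation: [0.779, 0.627, 0.0, 0.0]
wrist_force: [1.5, -0.9, -0.5]
width: 85.8
grasp_force: 0.0
```

```bash
python3 - <<'E'
from h import *
from workcell import telemetry
s=telemetry.sense(); print(s["clock"],s["ee_pos"],s["qpos"].round(2),s["joint_velocities"].round(2)); print(*go(s,(515,90,260),tool(21,0)))
E
```

```text
0.725 [ 363.25035198 -224.96631067  232.2861344 ] [-0.55 -0.19 -0.04  1.72  0.    1.23] [ 1.14 -0.15 -0.04  0.1   0.   -0.36]
[ 0.3401  0.0811 -0.0277] [ 1.000e-04 -0.000e+00 -5.813e-01]
```

Call:
carry_out:
  motion:
    - {"offset": [0.34,0.08,-0.03],"rotation": [0,0,-0.58],"claw": 1}
    - {"offset": [0.34,0.08,-0.03],"rotation": [0,0,-0.58],"claw": 1}
    - {"offset": [0.34,0.08,-0.03],"rotation": [0,0,-0.58],"claw": 1}
    - {"offset": [0.34,0.08,-0.03],"rotation": [0,0,-0.58],"claw": 1}
    - {"offset": [0.34,0.08,-0.03],"rotation": [0,0,-0.58],"claw": 1}

```text
clock: 1.35
ee_pos: [499.2, 55.4, 259.1]
orientation: [0.569, 0.822, -0.0, 0.0]
wrist_force: [0.7, -0.7, -0.4]
width: 85.3
grasp_force: 0.0
```

```bash
python3 - <<'E'
from h import *
from workcell import telemetry,grab_frame
s=telemetry.sense(); f=grab_frame("wrist"); print(s["ee_pos"],s["qpos"].round(2)); print(f["tool_from_camera"],f["fx"],f["cx"],f["cy"])
np.savez("w1.npz",pos=s["ee_pos"],q=s["orientation"],**f)
cv2.imwrite("pics/c.png",f["color"][:,:,::-1])
E
```

```text
[499.16036351  55.43854885 259.0693387 ] [ 0.11 -0.    0.19  1.76 -0.    1.32]
[[ 3.64998662e-04 -9.64394710e-01 -2.64466841e-01  6.74968672e+01]
 [ 9.99999696e-01  5.34065599e-04 -5.67373538e-04 -6.25738306e-01]
 [ 6.88414681e-04 -2.64466554e-01  9.64394612e-01 -1.68675872e+02]
 [ 0.00000000e+00  0.00000000e+00  0.00000000e+00  1.00000000e+00]] 297.3186396354542 255.23569594613383 190.800427147319
```

View pics/c.png

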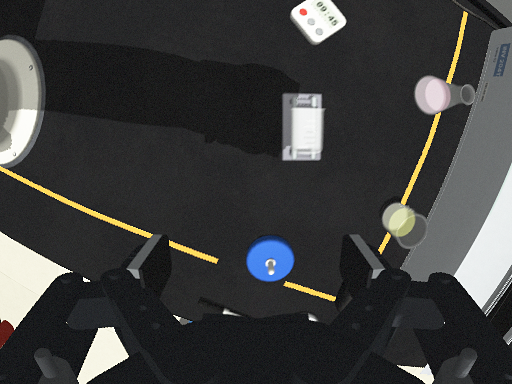

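The wrist view shows the cradle and beaker at (303,127), the stand at (270,260) with the peg tip near (270,263), and the yellow beaker at (400,225). I'll cast these to world positions.

```bash
cat >> h.py <<'E'
def wrays(f,uv,z):
    uv=np.atleast_2d(uv).astype(float); K=np.array([[f["fx"],0,f["cx"]],[0,f["fy"],f["cy"]],[0,0,1]],float)
    n=cv2.fisheye.undistortPoints(uv[:,None],K,np.zeros(4))[:,0]
    T=f["tool_from_camera"]; R=Ro.from_quat(f["q"]).as_matrix()
    d=np.c_[n,np.ones(len(n))]@T[:3,:3].T@R.T; o=R@T[:3,3]+f["pos"]
    return o+d*((z-o[2])/d[:,2])[:,None]
def hull(m):
    c=max(cv2.findContours(m.astype(np.uint8),cv2.RETR_EXTERNAL,cv2.CHAIN_APPROX_NONE)[0],key=cv2.contourArea); return cv2.convexHull(c)[:,0]
E
python3 - <<'E'
from h import *
from workcell import telemetry
f=dict(np.load("w1.npz")); hsv=cv2.cvtColor(f["color"],cv2.COLOR_RGB2HSV)
b=cv2.inRange(hsv,(100,150,60),(125,255,255)); b[:230]=0;b[290:]=0;b[:,:235]=0;b[:,305:]=0
h=hull(b); p=wrays(f,h,20); print("stand",[np.round(x,1) for x in cv2.fitEllipse(p[:,:2].astype(np.float32))])
g=hsv[...,2]>110; g[:80]=0;g[175:]=0;g[:,:265]=0;g[:,345:]=0
p=wrays(f,hull(g),8); print("foot",[np.round(x,1) for x in cv2.minAreaRect(p[:,:2].astype(np.float32))])
g=hsv[...,2]>205; g[:80]=0;g[175:]=0;g[:,:265]=0;g[:,345:]=0
h=hull(g);print(cv2.boundingRect(h)); p=wrays(f,h,55); print("beaker",[np.round(x,1) for x in cv2.minAreaRect(p[:,:2].astype(np.float32))])
cv2.imwrite("pics/d.png",np.hstack([cv2.resize(f["color"][85:170,270:340],None,fx=5,fy=5),cv2.resize(f["color"][225:310,235:305],None,fx=5,fy=5)])[:,:,::-1])
E
```

```text
stand [array([573.7, -81.3]), array([75.3, 82.8]), np.float64(24.8)]
foot [array([545.6, 122.2]), array([59. , 96.3]), np.float64(20.2)]
(293, 108, 28, 51)
beaker [array([544.7, 116.2]), array([34.7, 64.1]), np.float64(21.7)]
```

View pics/d.png

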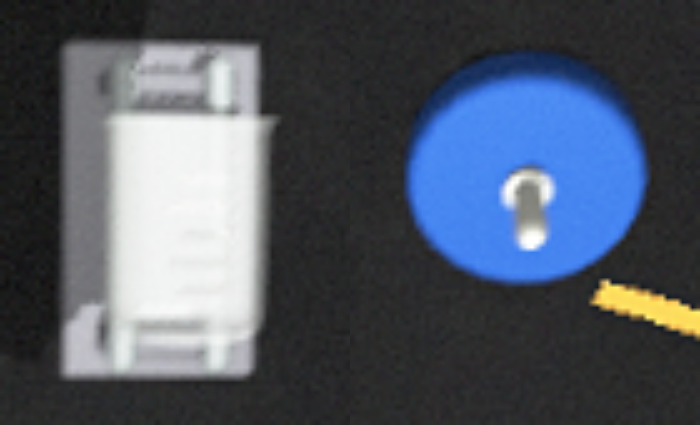

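Left crop: the beaker spans from the lip at full-image (293–325, 108) to the bottom at about (308,151). Right crop: the collar centre is at (270.4,263) and the peg tip at (271.2,272).

```bash
python3 - <<'E'
from h import *
from workcell import telemetry
f=dict(np.load("w1.npz"))
print("collar",wrays(f,(270.4,263),22).round(1),"tip",wrays(f,(271.2,271.8),55).round(1))
for z in (47,60): print(z,"ends",wrays(f,[(307.5,108.4),(307.5,150.6)],z).round(1))
s=telemetry.sense(); Rt=tool(21,45)
G=np.array([544.5,118,47]); 
for name,back in (("pre",90),("grasp",0)):
    T=G+Rt[:,2]*(19-back); print(name,T.round(1),*go(s,T,Rt))
E
```

```text
collar [[576.7 -86.2  22. ]] tip [[575.  -82.8  55. ]]
47 ends [[535.3 146.2  47. ]
 [555.9  95.3  47. ]]
60 ends [[533.3 145.3  60. ]
 [553.1  96.1  60. ]]
pre [562.5  71.1  97.2] [-0.0125  0.0606  0.161 ] [ 0.0021  0.7832 -0.003 ]
grasp [539.7 130.5  33.6] [0.051  0.0604 0.2247] [ 0.0021  0.7832 -0.003 ]
```

Call:
carry_out:
  motion:
    - {"offset": [-0.012,0.06,0.1],"rotation": [0,0.784,0],"claw": 1}
    - {"offset": [-0.012,0.06,0.16],"rotation": [0,0.784,0],"claw": 1}
    - {"offset": [-0.012,0.06,0.16],"rotation": [0,0.784,0],"claw": 1}
    - {"offset": [-0.012,0.06,0.16],"rotation": [0,0.784,0],"claw": 1}
    - {"offset": [-0.012,0.06,0.16],"rotation": [0,0.784,0],"claw": 1}

```text
clock: 2.02
ee_pos: [558.5, 61.6, 94.9]
orientation: [0.528, 0.757, 0.217, -0.318]
wrist_force: [-0.4, 0.2, 0.3]
width: 85.3
grasp_force: 0.0
```

Call:
carry_out:
  motion:
    - {"offset": [0,0,0],"rotation": [0,0,0],"claw": 1}
    - {"offset": [0,0,0],"rotation": [0,0,0],"claw": 1}
    - {"offset": [0,0,0],"rotation": [0,0,0],"claw": 1}
    - {"offset": [0,0,0],"rotation": [0,0,0],"claw": 1}
    - {"offset": [0,0,0],"rotation": [0,0,0],"claw": 1}

```text
clock: 2.65
ee_pos: [559.1, 63.5, 99.6]
orientation: [0.526, 0.76, 0.217, -0.314]
wrist_force: [-0.5, -0.6, 0.1]
width: 85.5
grasp_force: 0.0
```

```bash
python3 - <<'E'
from h import *
from workcell import telemetry,grab_frame
s=telemetry.sense(); f=grab_frame("wrist"); print(s["clock"],s["ee_pos"],s["qpos"].round(2))
np.savez("w2.npz",pos=s["ee_pos"],q=s["orientation"],**f)
Rt=tool(21,45); G=np.array([544.5,119,47])
for back in (90,0): print(*go(s,G+Rt[:,2]*(19-back),Rt))
R0=Ro.from_quat(s["orientation"]).as_matrix()
cv2.imwrite("pics/e.png",f["color"][:,:,::-1])
E
```

```text
2.65 [559.0802784   63.45754209  99.58839797] [-0.22  0.51  0.29  1.85  0.63  0.83]
[0.0032 0.0062 0.0066] [ 0.0052  0.0022 -0.0041]
[0.0034 0.0058 0.0966] [ 0.0052  0.0022 -0.0041]
```

View pics/e.png

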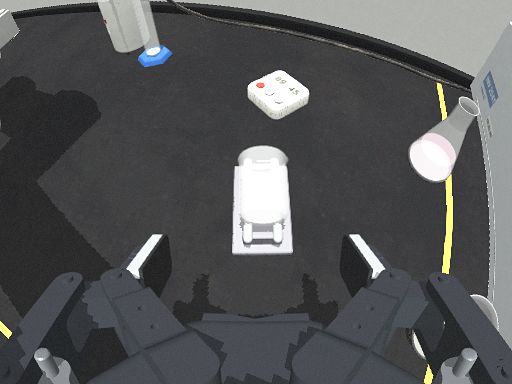

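The leaned wrist view shows the beaker centred at (264,190), square between the fingers and about 6 mm toward tool +y, which agrees with the computed offset. Moving in.

Call:
carry_out:
  motion:
    - {"offset": [0.003,0.006,0.03],"rotation": [0.005,0.002,-0.004],"claw": 1}
    - {"offset": [0.003,0.006,0.06],"rotation": [0.005,0.002,-0.004],"claw": 1}
    - {"offset": [0.003,0.006,0.085],"rotation": [0.005,0.002,-0.004],"claw": 1}
    - {"offset": [0.003,0.006,0.097],"rotation": [0.005,0.002,-0.004],"claw": 1}
    - {"offset": [0.003,0.006,0.097],"rotation": [0.005,0.002,-0.004],"claw": 1}

```text
clock: 3.32
ee_pos: [539.5, 131.7, 32.4]
orientation: [0.523, 0.761, 0.217, -0.316]
wrist_force: [-0.1, 0.0, 0.8]
width: 85.3
grasp_force: 0.0
```

Call:
carry_out:
  motion:
    - {"offset": [0,0,0],"rotation": [0,0,0],"claw": 1}
    - {"offset": [0,0,0],"rotation": [0,0,0],"claw": 0.55}
    - {"offset": [0,0,0],"rotation": [0,0,0],"claw": 0.55}
    - {"offset": [0,0,0],"rotation": [0,0,0],"claw": 0.55}
    - {"offset": [0,0,0],"rotation": [0,0,0],"claw": 0.55}
  squeeze: 30

```text
clock: 3.95
ee_pos: [539.9, 131.4, 32.5]
orientation: [0.524, 0.761, 0.217, -0.316]
wrist_force: [-0.2, 0.1, 0.4]
width: 47.0
grasp_force: 0.0
```

```bash
python3 - <<'E'
from h import *
from workcell import telemetry,grab_frame
s=telemetry.sense(); f=grab_frame("wrist"); print(s["clock"],s["ee_pos"],s["width"],s["wrist_force"])
np.savez("w3.npz",pos=s["ee_pos"],q=s["orientation"],**f)
Rt=tool(21,45); G=np.array([544.5,119,47])
print(*go(s,G+Rt[:,2]*19,Rt))
cv2.imwrite("pics/f.png",f["color"][130:384,80:430,::-1])
E
```

```text
3.95 [539.91619668 131.36227393  32.51862167] 46.9523761798349 [-0.24875587  0.09832198  0.44722954]
[ 0.0009 -0.0002 -0.0006] [ 0.     -0.0006 -0.001 ]
```

View pics/f.png

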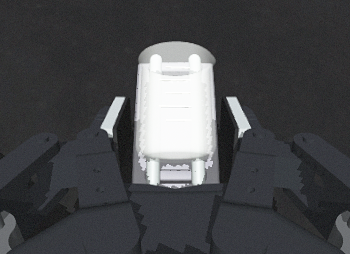

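The crop shows the beaker (columns 135–215) centred between the pads (122 and 230). Closing.

Call:
carry_out:
  motion:
    - {"offset": [0,0,0],"rotation": [0,0,0],"claw": 0.2}
    - {"offset": [0,0,0],"rotation": [0,0,0],"claw": 0.2}
    - {"offset": [0,0,0],"rotation": [0,0,0],"claw": 0.2}
    - {"offset": [0,0,0],"rotation": [0,0,0],"claw": 0.2}
    - {"offset": [0,0,0],"rotation": [0,0,0],"claw": 0.2}
  squeeze: 40

```text
clock: 4.62
ee_pos: [540.1, 131.4, 32.8]
orientation: [0.524, 0.761, 0.217, -0.316]
wrist_force: [2.3, -2.7, 4.2]
width: 39.8
grasp_force: 40.4
```

```bash
python3 - <<'E'
from h import *
from workcell import telemetry
s=telemetry.sense(); print(s["clock"],s["ee_pos"],s["width"],s["grasp_force"],s["wrist_force"])
p=s["ee_pos"]
print("lift",*go(s,p+[0,0,130],tool(21,45)))
E
```

```text
4.625 [540.09539309 131.40194763  32.75250869] 39.80833797378288 40.396017103339545 [ 2.2726515  -2.70032265  4.24170492]
lift [ 0.092  -0.     -0.0919] [ 0.0005 -0.0005 -0.0006]
```

Call:
carry_out:
  motion:
    - {"offset": [0.01,0,-0.01],"rotation": [0,0,0],"claw": 0.2}
    - {"offset": [0.03,0,-0.03],"rotation": [0,0,0],"claw": 0.2}
    - {"offset": [0.06,0,-0.06],"rotation": [0,0,0],"claw": 0.2}
    - {"offset": [0.09,0,-0.09],"rotation": [0,0,0],"claw": 0.2}
    - {"offset": [0.09,0,-0.09],"rotation": [0,0,0],"claw": 0.2}

```text
clock: 5.25
ee_pos: [540.8, 131.4, 163.4]
orientation: [0.523, 0.762, 0.218, -0.314]
wrist_force: [0.3, -0.7, -0.9]
width: 39.9
grasp_force: 40.3
```

```bash
python3 - <<'E'
from h import *
from workcell import telemetry
s=telemetry.sense(); print(s["clock"],s["ee_pos"],s["width"],s["grasp_force"],s["wrist_force"],s["qpos"].round(2))
# target above stand: grasp centre C; tool z for lean -45
for head in (21,0,-10):
    Rt=tool(head,-45); C=np.array([575.5,-85,48.5+110]); print(head,Rt[:,2].round(2),(C+Rt[:,2]*19).round(1),*go(s,C+Rt[:,2]*19,Rt))
E
```

```text
5.25 [540.78581091 131.39951978 163.41178326] 39.878425602159616 40.30762007692829 [ 0.31088341 -0.66847209 -0.86100079] [-0.12  0.4   0.27  1.87  0.68  0.93]
21 [ 0.25 -0.66 -0.71] [580.3 -97.5 145.1] [-0.1743 -0.0451 -0.148 ] [ 4.100e-03 -1.569e+00 -4.000e-04]
0 [ 0.   -0.71 -0.71] [575.5 -98.4 145.1] [-0.1736 -0.0499 -0.1474] [ 0.0045 -1.5506  0.4062]
-10 [-0.12 -0.7  -0.71] [573.2 -98.2 145.1] [-0.1729 -0.052  -0.1467] [ 0.0046 -1.5283  0.5991]
```

Call:
carry_out:
  motion:
    - {"offset": [-0.015,-0.004,-0.013],"rotation": [0,-0.14,0],"claw": 0.2}
    - {"offset": [-0.035,-0.009,-0.03],"rotation": [0,-0.31,0],"claw": 0.2}
    - {"offset": [-0.055,-0.014,-0.047],"rotation": [0,-0.48,0],"claw": 0.2}
    - {"offset": [-0.075,-0.019,-0.064],"rotation": [0,-0.65,0],"claw": 0.2}
    - {"offset": [-0.09,-0.022,-0.077],"rotation": [0,-0.8,0],"claw": 0.2}

```text
clock: 5.88
ee_pos: [561.6, 12.3, 150.5]
orientation: [0.567, 0.824, -0.006, 0.008]
wrist_force: [-0.3, 1.0, -1.8]
width: 40.0
grasp_force: 40.3
```

```bash
python3 - <<'E'
from h import *
from workcell import telemetry
s=telemetry.sense(); print(s["clock"],s["ee_pos"],s["width"],s["grasp_force"],s["wrist_force"],s["qpos"].round(2))
Rt=tool(21,-45); C=np.array([575.5,-85,48.5+110]); print(*go(s,C+Rt[:,2]*19,Rt))
E
```

```text
5.875 [561.56686506  12.34075765 150.54049809] 40.006544221850504 40.31875318440143 [-0.31611662  1.01742709 -1.77371076] [ 0.03  0.09  0.08  1.55 -0.02  1.24]
[-0.1092 -0.0218  0.0076] [-0.0011 -0.7661 -0.0008]
```

Call:
carry_out:
  motion:
    - {"offset": [-0.03,-0.005,0.0],"rotation": [0,-0.18,0],"claw": 0.2}
    - {"offset": [-0.055,-0.01,0.0],"rotation": [0,-0.35,0],"claw": 0.2}
    - {"offset": [-0.08,-0.015,0.0],"rotation": [0,-0.52,0],"claw": 0.2}
    - {"offset": [-0.1,-0.02,0.003],"rotation": [0,-0.68,0],"claw": 0.2}
    - {"offset": [-0.109,-0.022,0.005],"rotation": [0,-0.78,0],"claw": 0.2}

```text
clock: 6.5
ee_pos: [579.1, -96.6, 145.7]
orientation: [0.521, 0.76, -0.221, 0.319]
wrist_force: [0.0, -0.1, -1.1]
width: 39.6
grasp_force: 40.4
```

Call:
carry_out:
  motion:
    - {"offset": [0,0,0],"rotation": [0,0,0],"claw": 0.2}
    - {"offset": [0,0,0],"rotation": [0,0,0],"claw": 0.2}
    - {"offset": [0,0,0],"rotation": [0,0,0],"claw": 0.2}
    - {"offset": [0,0,0],"rotation": [0,0,0],"claw": 0.2}
    - {"offset": [0,0,0],"rotation": [0,0,0],"claw": 0.2}

```text
clock: 7.12
ee_pos: [580.3, -96.6, 147.3]
orientation: [0.523, 0.76, -0.219, 0.318]
wrist_force: [0.8, -0.0, -1.0]
width: 39.7
grasp_force: 40.5
```

```bash
python3 - <<'E'
from h import *
from workcell import telemetry,grab_frame
s=telemetry.sense(); a=grab_frame("scene"); b=grab_frame("wrist"); print(s["clock"],s["ee_pos"],s["width"],s["grasp_force"],s["wrist_force"],s["qpos"].round(2))
Rt=tool(21,-45); C=np.array([575.5,-85,48.5+110]); print(*go(s,C+Rt[:,2]*19,Rt))
np.savez("w4.npz",pos=s["ee_pos"],q=s["orientation"],**b)
np.savez("s4.npz",**a)
cv2.imwrite("pics/g.png",np.hstack([cv2.resize(a["color"][120:310,220:400],None,fx=2,fy=2)[:380],b["color"][4:,100:400]])[:,:,::-1] if 0 else np.hstack([cv2.resize(a["color"][120:310,220:400],(364,384)),b["color"][:,60:450]])[:,:,::-1])
E
```

```text
7.125 [580.28528792 -96.62889531 147.33033983] 39.733652673814355 40.45334674534388 [ 0.78285986 -0.03654418 -0.98490557] [ 0.22 -0.06 -0.26  1.21 -0.78  1.36]
[ 0.001  -0.0003  0.0022] [-0.0009  0.0083 -0.0006]
```

View pics/g.png

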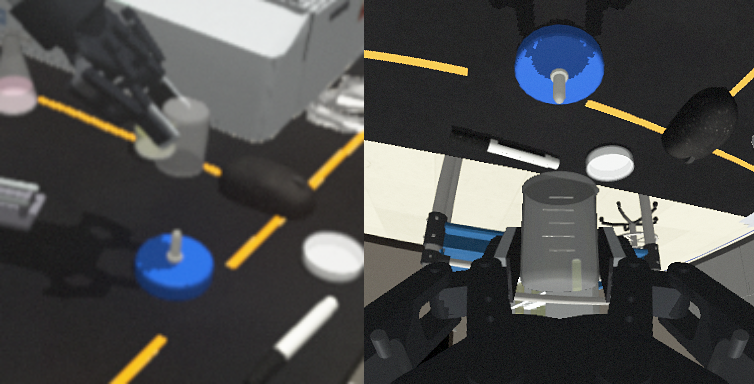

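Left (scene crop): the beaker is inverted and about upright near (183,137), above the stand with the peg tip at (176,233). Right (wrist): the beaker mouth is centred at u≈256 full-image, in line with the peg (collar (256,72), tip (256,100)). Checking the offset numerically.

```bash
python3 - <<'E'
from h import *
w=dict(np.load("w4.npz")); a=dict(np.load("s4.npz"))
print("collar",wrays(w,(256,72),22).round(1),"tip",wrays(w,(256,98),55).round(1))
print("peg scene",ray(a,220+176*.4945,120+233*.4948,55).round(1), "beaker scene z160",ray(a,220+183*.4945,120+137*.4948,160.5).round(1))
T=w["pos"]-Ro.from_quat(w["q"]).as_matrix()[:,2]*19; print("grasp pt",T.round(1))
# beaker edges in scene via intensity profile + depth along axis row
P=cloud(a); m=(abs(P[...,0]-575)<40)&(abs(P[...,1]+85)<40)&(P[...,2]>125)&(P[...,2]<195)
q=P[m]; print(len(q),q.min(0).round(),q.max(0).round(),np.median(q,0).round())
for z0 in range(125,195,10):
    k=q[(q[:,2]>=z0)&(q[:,2]<z0+10)]
    if len(k)>5:
        # tangential dir perpendicular to view
        d=np.array([.787,.617])*0+np.array([.617,-.787]); t=k[:,:2]@d; print(z0,len(k),np.percentile(t,[2,98]).round(1))
print("stand t",np.array([576,-85.5])@[.617,-.787])
E
```

```text
collar [[574.9 -82.8  22. ]] tip [[574.5 -81.8  55. ]]
peg scene [573.3 -88.3  55. ] beaker scene z160 [574.8 -85.1 160.5]
grasp pt [575.4 -84.  160.7]
1071 [ 535. -105.  132.] [598. -45. 195.] [561. -88. 180.]
125 19 [400.  439.1]
135 115 [399.5 439. ]
145 111 [400.3 438.3]
155 97 [399.9 439.6]
165 108 [392.3 439.9]
175 202 [386.6 439.1]
185 419 [387.6 438.4]
stand t 422.6805
```

Call:
carry_out:
  motion:
    - {"offset": [0.018,0,0.018],"rotation": [0,0.008,0],"claw": 0.2}
    - {"offset": [0.036,0,0.036],"rotation": [0,0.008,0],"claw": 0.2}
    - {"offset": [0.054,0,0.054],"rotation": [0,0.008,0],"claw": 0.2}
    - {"offset": [0.07,0,0.071],"rotation": [0,0.008,0],"claw": 0.2}
    - {"offset": [0.07,0,0.071],"rotation": [0,0.008,0],"claw": 0.2}

```text
clock: 7.85
ee_pos: [579.4, -98.2, 45.6]
orientation: [0.523, 0.762, -0.218, 0.314]
wrist_force: [-0.3, 0.5, -1.0]
width: 39.4
grasp_force: 40.5
```

```bash
python3 - <<'E'
from h import *
from workcell import telemetry,grab_frame
s=telemetry.sense(); a=grab_frame("scene"); R=Ro.from_quat(s["orientation"]).as_matrix(); print(s["clock"],(s["ee_pos"]-R[:,2]*19).round(1),s["grasp_force"],s["wrist_force"].round(1), go(s,s["ee_pos"],tool(21,-45))[1])
P=cloud(a); m=(abs(P[...,0]-575)<30)&(abs(P[...,1]+85)<30)&(P[...,2]>24)&(P[...,2]<95)
q=P[m]
print(len(q),[int((abs(q[:,2]-z)<1.5).sum()) for z in range(24,95,3)])
cv2.imwrite("pics/h.png",cv2.resize(a["color"][170:290,250:370],(480,480),interpolation=cv2.INTER_CUBIC)[:,:,::-1])
E
```

```text
7.85 [574.7 -85.7  59. ] 40.465960505534895 [-0.3  0.5 -1. ] [-0.0034 -0.0001  0.0024]
777 [0, 0, 1, 24, 34, 25, 27, 31, 21, 24, 24, 23, 18, 23, 21, 21, 20, 24, 29, 41, 58, 166, 106, 13]
```

View pics/h.png

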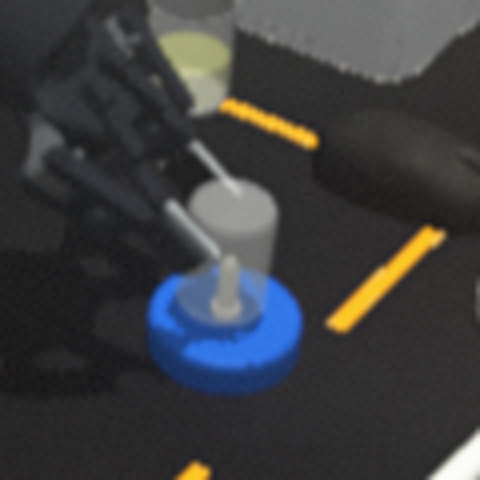

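The crop shows the inverted beaker over the peg (peg at (228,285)), with the rim about 11 mm above the foot. Lowering gently.

Call:
carry_out:
  motion:
    - {"offset": [0.002,0,0.002],"rotation": [-0.003,0,0.002],"claw": 0.2}
    - {"offset": [0.004,0,0.004],"rotation": [-0.003,0,0.002],"claw": 0.2}
    - {"offset": [0.006,0,0.006],"rotation": [-0.003,0,0.002],"claw": 0.2}
    - {"offset": [0.0065,0,0.0065],"rotation": [-0.003,0,0.002],"claw": 0.2}
    - {"offset": [0.0065,0,0.0065],"rotation": [-0.003,0,0.002],"claw": 0.2}

```text
clock: 8.52
ee_pos: [580.6, -98.0, 38.1]
orientation: [0.524, 0.761, -0.216, 0.316]
wrist_force: [0.3, -0.6, -1.7]
width: 39.9
grasp_force: 40.5
```

Call:
carry_out:
  motion:
    - {"offset": [0.0003,0,0.0003],"rotation": [0,0,0],"claw": 0.2}
    - {"offset": [0.0006,0,0.0006],"rotation": [0,0,0],"claw": 0.2}
    - {"offset": [0.0009,0,0.0009],"rotation": [0,0,0],"claw": 0.2}
    - {"offset": [0.001,0,0.001],"rotation": [0,0,0],"claw": 0.2}
    - {"offset": [0.001,0,0.001],"rotation": [0,0,0],"claw": 0.2}

```text
clock: 9.15
ee_pos: [580.6, -98.0, 36.7]
orientation: [0.524, 0.761, -0.216, 0.316]
wrist_force: [0.3, 0.5, -0.6]
width: 40.1
grasp_force: 40.5
```

Call:
carry_out:
  motion:
    - {"offset": [0.0003,0,0.0003],"rotation": [0,0,0],"claw": 0.2}
    - {"offset": [0.0006,0,0.0006],"rotation": [0,0,0],"claw": 0.2}
    - {"offset": [0.0008,0,0.0008],"rotation": [0,0,0],"claw": 0.2}
    - {"offset": [0.0008,0,0.0008],"rotation": [0,0,0],"claw": 0.2}
    - {"offset": [0.0008,0,0.0008],"rotation": [0,0,0],"claw": 0.2}

```text
clock: 9.78
ee_pos: [580.7, -98.0, 35.7]
orientation: [0.524, 0.761, -0.216, 0.316]
wrist_force: [0.0, 0.1, 0.6]
width: 39.9
grasp_force: 40.5
```

Call:
carry_out:
  motion:
    - {"offset": [0.0003,0,0.0003],"rotation": [0,0,0],"claw": 0.2}
    - {"offset": [0.0006,0,0.0006],"rotation": [0,0,0],"claw": 0.2}
    - {"offset": [0.0008,0,0.0008],"rotation": [0,0,0],"claw": 0.2}
    - {"offset": [0.0008,0,0.0008],"rotation": [0,0,0],"claw": 0.2}
    - {"offset": [0.0008,0,0.0008],"rotation": [0,0,0],"claw": 0.2}

```text
clock: 10.4
ee_pos: [581.0, -98.0, 35.3]
orientation: [0.524, 0.761, -0.216, 0.317]
wrist_force: [-2.0, 1.9, 5.7]
width: 39.8
grasp_force: 41.2
```

Contact is felt (about 6 N). Releasing slowly.

Call:
carry_out:
  motion:
    - {"offset": [0,0,0],"rotation": [0,0,0],"claw": 0.5}
    - {"offset": [0,0,0],"rotation": [0,0,0],"claw": 0.6}
    - {"offset": [0,0,0],"rotation": [0,0,0],"claw": 0.8}
    - {"offset": [0,0,0],"rotation": [0,0,0],"claw": 1}
    - {"offset": [0,0,0],"rotation": [0,0,0],"claw": 1}

```text
clock: 11.02
ee_pos: [580.6, -98.0, 34.4]
orientation: [0.524, 0.761, -0.216, 0.316]
wrist_force: [0.3, -0.3, -0.1]
width: 85.3
grasp_force: 0.0
```

Call:
carry_out:
  motion:
    - {"offset": [0,0,-0.01],"rotation": [0,0,0],"claw": 1}
    - {"offset": [0,0,-0.04],"rotation": [0,0,0],"claw": 1}
    - {"offset": [0,0,-0.08],"rotation": [0,0,0],"claw": 1}
    - {"offset": [0,0,-0.12],"rotation": [0,0,0],"claw": 1}
    - {"offset": [0,0,-0.14],"rotation": [0,0,0],"claw": 1}

```text
clock: 11.65
ee_pos: [545.0, -3.9, 135.8]
orientation: [0.524, 0.761, -0.215, 0.317]
wrist_force: [0.8, 0.5, -0.7]
width: 85.4
grasp_force: 0.0
```

```bash
python3 - <<'E'
from h import *
from workcell import telemetry,grab_frame
s=telemetry.sense(); a=grab_frame("scene"); print(s["clock"],s["ee_pos"],s["width"],s["wrist_force"].round(1))
P=cloud(a); m=(abs(P[...,0]-575)<30)&(abs(P[...,1]+85)<30)&(P[...,2]>70)&(P[...,2]<95)
q=P[m]; A=np.c_[q[:,:2]-q[:,:2].mean(0),np.ones(len(q))]; k=q[:,2]>74
print(len(q),q.mean(0).round(1),"plane",np.linalg.lstsq(A[k],q[k,2],rcond=None)[0].round(3))
cv2.imwrite("pics/i.png",cv2.resize(a["color"][140:290,240:390],(560,560),interpolation=cv2.INTER_CUBIC)[:,:,::-1])
E
```

```text
11.65 [545.03621262  -3.9114689  135.76011705] 85.41625365131806 [ 0.8  0.5 -0.7]
291 [571.7 -86.6  76.8] plane [3.0000e-02 1.3000e-02 7.7474e+01]
```

View pics/i.png

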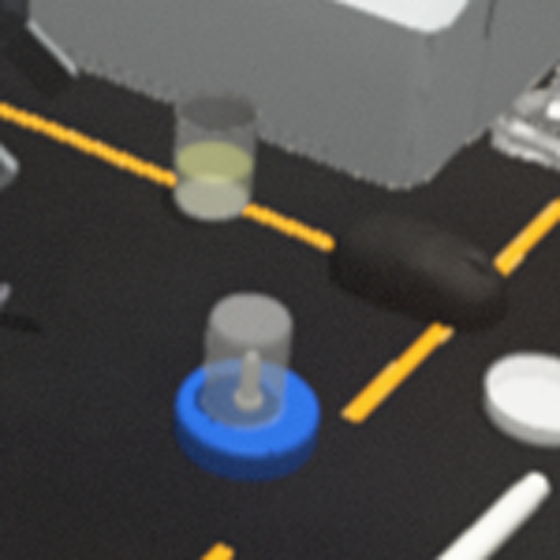

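The picture shows the beaker inverted over the peg at (248,360), level, with its top at about 77 mm. The yellow beaker at (213,160) has not moved, and the gripper is clear. Handing in.

```bash
python3 -c "
from workcell import r
print(r.job_done())"
```

```text
the job is handed in; nothing more can be done
None
```

The small beaker is upside down over the peg with its rim on the blue foot and the gripper clear of it; the yellow beaker was left alone, and I handed the job in at about 12 s.

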